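Take a bore depth on the bench gauge

TASK

The block lying in the nest of the bench depth gauge has a blind bore. Slide the gauge's depth rod into the bore until it bottoms, then slide the index along the rule until its pointer lines up with the outer end face of the rod, so that the exposed length can be read off. Leave rod and index there, and do not disturb the two blocks waiting on the ledge.

Things in the scene. Friction and masses are not known exactly. Their poses are not given: they have to be found in the camera images.
- gauge: bench depth gauge, fixed: grey base plate 320 x 117 mm, 12 mm thick, reaching 225 mm behind the origin. Origin: at bench height, straight below the mouth of the bore in the nest; x is the direction in which the rod is pushed, y points to the robot's side, z up. The rod lies at y = 0 in a V bed 10 to 100 mm behind the origin, under a keeper strap at 30 mm, strap top 54 mm above the bench
- depth_rod: steel depth rod, 14 mm in diameter, 180 mm long with its black grooved grip (last 33 mm, 20 mm in diameter), about 0.17 kg, axis 38 mm above the bench. Loose in the V bed, slides easily. Origin: centre of its tip; x points along it towards the bore. At the start the tip is from 16 mm outside the bore's mouth to 10 mm inside
- rod_end (a point): centre of the flat outer end face of the rod's grip, 20 mm in diameter, 180 mm behind the tip, 38 mm above the bench; the rod can be pushed here. It hangs free beyond the V bed, its underside 16 mm above the base plate
- index (a joint): position of the index along its rail, 0 to 0.145 m, growing away from the nest (gauge -x). The pointer is 0.050 m + this value behind the bore's mouth. About 1.5 N of friction; stays where it is left. Starts between 0 and 0.035, on the nest side of where the rod's outer end will be. Rail 43 to 59 mm beside the rod's axis, up to 35 mm high
- index_pointer (a point): point of the index: a steel blade 3 mm wide along gauge x whose centre line is the mark. It lies over the rule, 17.5 mm beside the rod's axis (gauge +y), 30 mm above the bench, and passes the rod without touching it. Its axes are the gauge's
- index_tab (a point): centre of the top of the index's upright black thumb tab, by which it is moved: 14 mm along the rail, 22 mm across, 27 mm tall, top 66.5 mm above the bench, 51 mm beside the rod's axis (gauge +y), level with the pointer along the rail. Below it an aluminium saddle, 34 mm along the rail and 26 mm across, top 39.5 mm above the bench
- block_a: aluminium block 66 mm long, 44 x 44 mm across, with a blind round bore, 20 mm in diameter, in one end face. Origin: centre of the bore's mouth; x points into the bore, z up. The three blocks look alike, but their bores differ in depth (20 to 55 mm, which is which is unknown). They change places: one lies in the nest of the gauge, two wait on its ledge
- block_b: aluminium block 66 mm long, 44 x 44 mm across, with a blind round bore, 20 mm in diameter, in one end face. Origin: centre of the bore's mouth; x points into the bore, z up. The three blocks look alike, but their bores differ in depth (20 to 55 mm, which is which is unknown). They change places: one lies in the nest of the gauge, two wait on its ledge
- block_c: aluminium block 66 mm long, 44 x 44 mm across, with a blind round bore, 20 mm in diameter, in one end face. Origin: centre of the bore's mouth; x points into the bore, z up. The three blocks look alike, but their bores differ in depth (20 to 55 mm, which is which is unknown). They change places: one lies in the nest of the gauge, two wait on its ledge
There are look-alikes about, which are no part of the job. Leave any black, green or pink look-alike of the block_a alone.

How it is judged:
By the outcome, as a careful person would: the job done as asked, in the order asked, and still so for the second after the job is handed in, with the robot touching nothing.
It also fails if it takes over 54 s, if anything falls off the work surface, if the arm or the gripper's body presses on something with over 40 N, if the wrist force passes 120 N, or if a joint passes its speed limit or range.

ROBOT

A 6-joint arm with a two-finger parallel gripper is mounted at the origin on a cart in front of the work surface, level with it; the furniture and walls round the work are solid. World frame = base frame: x ahead of the robot, y to its left, z up, the work surface at z = 0. Lengths are in m, angles in rad, forces in N, time in s.
With the tool pointing down it reaches from about 0.3 to 0.95 m from the base axis. Payload 3.1 kg.
Tool frame: the origin (TCP) lies between the finger pads; the fingertips stand nose_length ahead of it and the grasp point (between the pads) lies 2 mm behind it (nose_length is the distance from the TCP to the fingertips, in m); z points along the fingers, y is the line along which they close (so a half turn about z gives the same grasp; the last joint's range is limited). The gripper opens to 85 mm and grips with 20 to 120 N. Pads are 22 mm wide; open, the fingers measure 114 mm over their backs; the gripper's body (76 mm by 85 mm) begins 54 mm behind the grasp point. The pads swing forward as they close: fully open they stand 13 mm farther back than shut.
Start: joints at [1.17, 0.308, 1.634, -0, 1.2, -0.07], TCP at [0.203, 0.591, 0.248] pointing down, gripper open.
Joint ranges: [-3.06, 3.06], [-0.79, 1.96], [0.05, 2.63], [-1.19, 4.34], [0.05, 2.64], [-2.94, 2.94]. Speed limits (rad/s): [2.79, 2.79, 3.14, 3.14, 3.14, 3.14].

INTERFACE

Orientations are given as [roll, pitch, yaw] about the fixed x, y, z axes, in that order (R = Rz(yaw) Ry(pitch) Rx(roll)).
In Python, from workcell import read_state, grab_frame, camera_params, job_done, nose_length gives the robot as it stands.
- The arm moves only by the shell command python3 -m inch 'ROWS' [FORCE]. ROWS is JSON, one flat list of numbers, 7 for each row, row after row: the shift along the tool's x, y, z in mm, then the turn, a rotation vector about the tool's x, y, z in degrees, then the finger opening in mm, from 0 to 85.4. A call has exactly 10 rows; each row shifts and turns the commanded pose from where the row before left it, along the tool's axes as they then stand; what a row does not reach is not made up. A row lasts 1/8 s, in which the tool goes at most 62.5 mm and 10.7 degrees, less where a joint would pass 70% of its speed; a pose out of reach is approached as far as the arm can. A call is refused whole if a number of a shift passes 62.5 or a number of a turn 10.7, either way. A call with a gripper value outside its range is refused whole. The fingers move at their own pace and stop on an object; FORCE is the grip in N (left out, the last holds). Time passes only in rows, so rows that do not move let the fingers close, or fill a call up. It gives the time, the measured TCP pose, the force, the opening and the grip force at its end, in the units of the state.
- read_state(): the state, without advancing time (a new reading comes with each control period).
- grab_frame(name): name is "scene" or "side" or "wrist"; returns the picture (384x512x3 uint8, blue, green, red); there is no depth.
- camera_params(name): a dict with "fov_y" (degrees; the focal length in pixels is half the picture's height over the tangent of half this angle, whatever the lens; pixels are square), "cx", "cy" (the principal point, pixels), "rvec" (rotation vector, rad) and "tvec" (3), from world to camera coordinates, as OpenCV has them. Camera axes: x right, y down, z forward; pixel columns grow to the right and rows downward; lengths in m; the calibration is good to about 2 mm. A picture is of the moment at which its call begins: read the wrist's pose just before it. camera_params takes no time and is no camera call; for the wrist camera it gives the pose at the moment of the call.
- job_done(): hands the job in; it is judged then, once.
The state is a dict: "t": time; "joints": joint angles; "joint_velocities": joint speeds; "tau": joint torques, N m; "ee_pos": TCP position; "tcp_rot": TCP orientation; "wrist_force": force on the tool from outside, world axes, zero at the start; "wrist_torque": the same for the moment, N m; "finger_gap": opening from 0.0 (shut) to 1.0 (fully open); "grip_force": force on a finger pad.
Only numpy, scipy, OpenCV 4.12 (cv2) and the standard library are available. Lean on these libraries where they do the work, as an engineer would, in place of code of your own. Each camera call takes 0.05 s, during which the arm holds its last target. There are 200 camera calls.

## Working session

There is one attempt and no reset: what is moved stays moved. The work goes in short steps, Python scripts to look and compute and a shell command to move; the robot and the scene stay as the last step left them, time stands still between calls to the robot, and variables do not carry over. Pictures are saved under pics/ and viewed, at most 13 in all, crops included, and the job is handed in when it is done.

```bash
mkdir -p pics; python3 - <<'E'
from workcell import *
import cv2
s=read_state();print(s['t'],s['ee_pos'],s['tcp_rot'],nose_length if not callable(nose_length) else nose_length())
for n in ("scene","side","wrist"):
    p=camera_params(n);print(n,p)
    cv2.imwrite(f'pics/{n}0.png',grab_frame(n))
a=[cv2.imread(f'pics/{n}0.png') for n in("scene","side")]
cv2.imwrite('pics/scene_big.png',cv2.resize(a[0],(800,600),interpolation=cv2.INTER_CUBIC))
cv2.imwrite('pics/side_big.png',cv2.resize(a[1],(800,600),interpolation=cv2.INTER_CUBIC))
E
```

```text
0.0 [0.20269596 0.59039444 0.24703998] [-3.13928820e+00 -1.69536311e-04  2.81085039e+00] 0.017
scene {'fov_y': 42.36113610528379, 'cx': 258.2686133476155, 'cy': 198.0331135063885, 'rvec': array([ 1.18738902, -2.20592518,  1.0993095 ]), 'tvec': array([0.28086217, 0.37008779, 0.50682912])}
side {'fov_y': 57.801217577542, 'cx': 256.2259761744755, 'cy': 190.6961325218345, 'rvec': array([ 2.3041428 , -0.45232561,  0.21290224]), 'tvec': array([-0.54339299,  0.16007909,  0.76848996])}
wrist {'fov_y': 67.3329632043762, 'cx': 258.4876809359155, 'cy': 188.33077602333992, 'rvec': array([-2.37527002, -1.69614817, -0.22121299]), 'tvec': array([-0.62432139, -0.03196394,  0.37888735])}
```

View pics/scene_big.png

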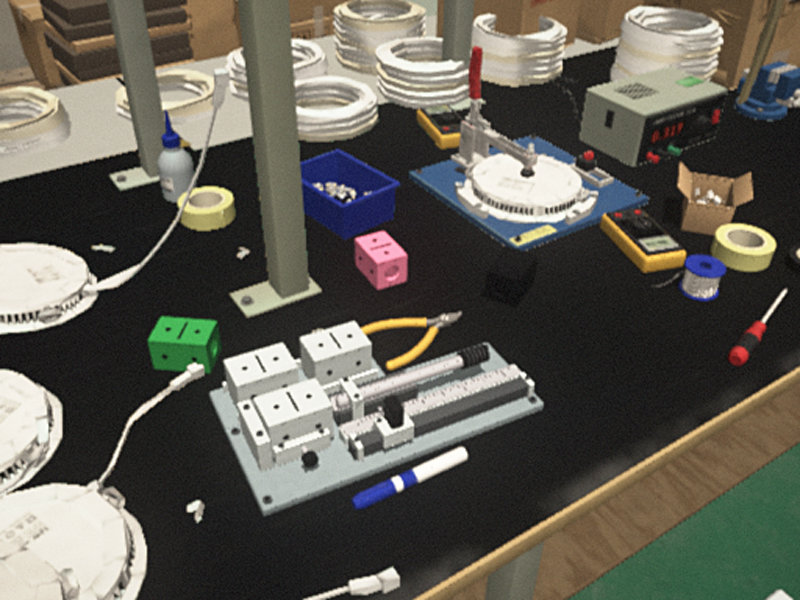

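View pics/side_big.png

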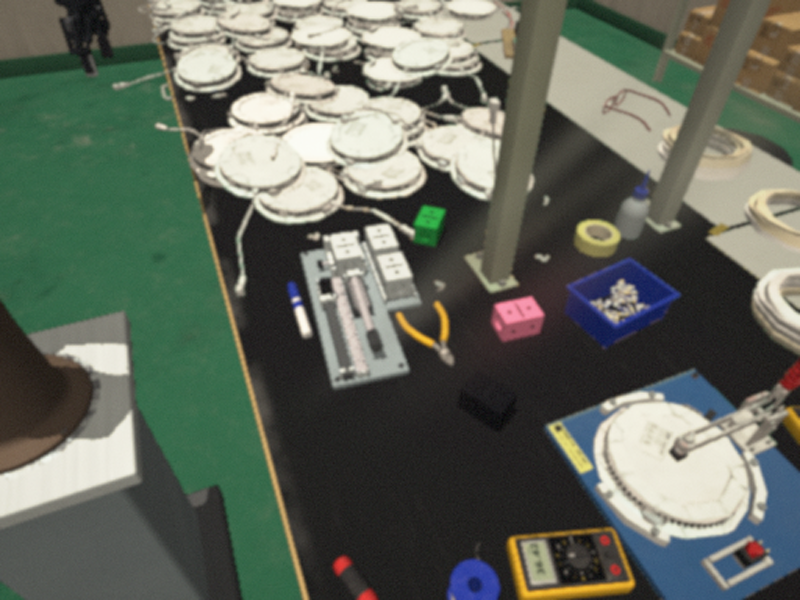

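Scene view: the gauge is at about (210–545, 320–510). The plain aluminium block at (290,415) sits in the nest, in line with the rod, and two more wait on the ledge at (262,372) and (337,350). The green (184,345), pink (381,260) and black (510,275) blocks are look-alikes to leave alone. I'll enlarge both views.

```bash
python3 - <<'E'
import cv2
a=cv2.imread('pics/scene0.png')[195:335,130:355];cv2.imwrite('pics/sc_crop.png',cv2.resize(a,None,fx=3.5,fy=3.5,interpolation=cv2.INTER_CUBIC))
a=cv2.imread('pics/side0.png')[140:255,180:280];cv2.imwrite('pics/sd_crop.png',cv2.resize(a,None,fx=5,fy=5,interpolation=cv2.INTER_CUBIC))
E
```

```text
(no output)
```

View pics/sc_crop.png

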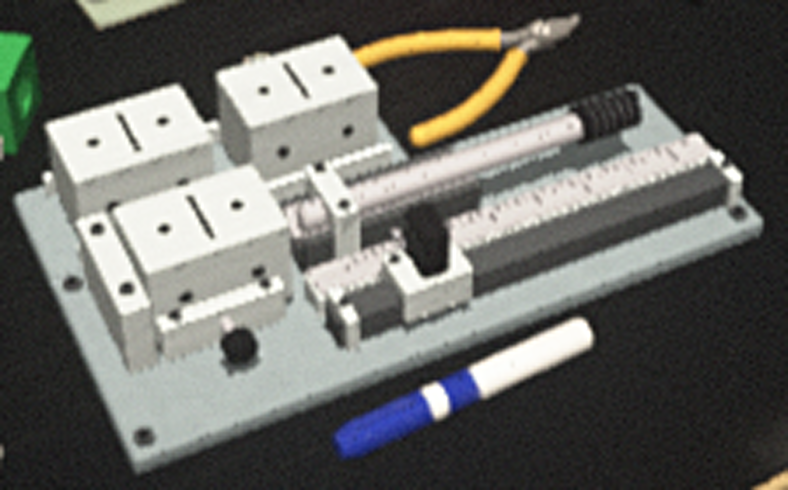

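View pics/sd_crop.png

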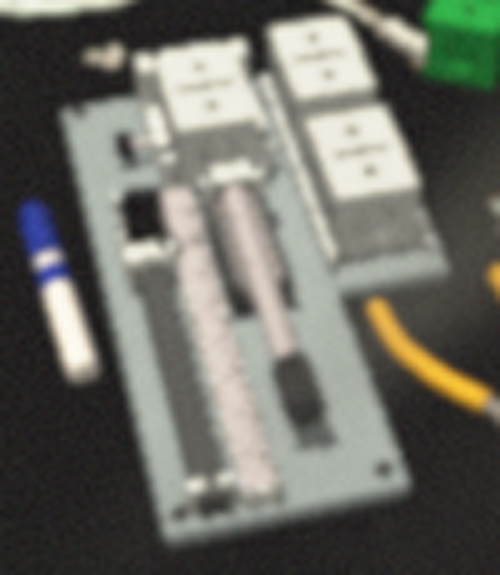

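Scene crop: the nest block's top corners are at (110,205), (245,168), (293,240) and (157,275). The tab top is near (428,210), and the grip runs from (580,120) to (638,104). Now I'll fit the gauge pose to these points.

```bash
cat > h.py <<'E'
import numpy as np,cv2
from workcell import *
from scipy.optimize import least_squares
def proj(n,P,p=None):
    p=p or camera_params(n);f=192/np.tan(np.radians(p['fov_y']/2))
    K=np.array([[f,0,p['cx']],[0,f,p['cy']],[0,0,1]])
    return cv2.projectPoints(np.array(P,float).reshape(-1,1,3),p['rvec'],p['tvec'],K,None)[0].reshape(-1,2)
def g2w(g,P):
    c,s=np.cos(g[2]),np.sin(g[2]);P=np.array(P,float)
    return np.c_[g[0]+c*P[:,0]-s*P[:,1],g[1]+s*P[:,0]+c*P[:,1],P[:,2]]
E
python3 - <<'E'
from h import *
sc=np.array([(137,460),(762,222),(635,84),(110,205),(245,168),(293,240),(157,275),(428,208),(580,122),(640,104)])/3.5+[130,195]
sd=np.array([(60,105),(168,530),(410,485),(303,418),(288,355),(145,200)])/5+[180,140]
def model(v):
    y0,d,q=v[3:6]
    A=[(.095,y0,.012),(-.225,y0,.012),(-.225,y0-.117,.012),(.066,-.022,.06),(0,-.022,.06),(0,.022,.06),(.066,.022,.06),(-.05-q,.051,.0665),(d-.147,0,.038),(d-.18,0,.038)]
    B=A[:3]+[A[9],A[8],A[7]]
    return A,B
ps,pd=camera_params('scene'),camera_params('side')
def res(v):
    A,B=model(v);return np.r_[(proj('scene',g2w(v,A),ps)-sc).ravel(),(proj('side',g2w(v,B),pd)-sd).ravel()]
best=min((least_squares(res,[.2,.55,y,.06,0,.02],loss='soft_l1') for y in np.arange(-3,3,.7)),key=lambda r:r.cost)
v=best.x;print(v,np.degrees(v[2]),best.cost);print(res(v).reshape(-1,2).round(1))
print(g2w(v,[(v[4]-.18,0,.038),(-.05-v[5],.051,.0665)]))
print('cam',[ (-cv2.Rodrigues(p['rvec'])[0].T@p['tvec']).round(2) for p in(ps,pd,camera_params('wrist'))])
E
```

```text
[ 0.52383344  0.08399137  1.46304644  0.07392903 -0.01644025  0.00503873] 83.82638642201695 18.990392662581502
[[-1.   0. ]
 [ 1.1 -2. ]
 [-0.  -2.1]
 [ 0.7  1.1]
 [ 1.8 -1.4]
 [-0.9 -4.5]
 [-3.  -0.4]
 [ 1.2  2.1]
 [ 0.2 -0. ]
 [-0.7 -0.5]
 [-0.7 -0.1]
 [-0.8  0.3]
 [-0.3 -1.6]
 [ 0.2 -0.5]
 [-0.2  2. ]
 [-2.  -1.2]]
[[ 0.50270796 -0.11130965  0.038     ]
 [ 0.46721026  0.03475645  0.0665    ]]
cam [array([0.02, 0.34, 0.6 ]), array([ 0.32, -0.61,  0.66]), array([0.14, 0.61, 0.37])]
```

```bash
python3 -m inch '[-40,-40,2,0,0,0,60,-40,-40,2,0,0,0,60,-40,-40,2,0,0,0,60,-40,-40,2,0,0,0,60,-40,-40,2,0,0,0,60,-40,-40,2,0,0,0,60,-40,-40,2,0,0,0,60,-40,-40,2,0,0,0,60,-40,-40,2,0,0,0,60,-40,-40,2,0,0,0,60]'
python3 -m inch '[-29,-21,2,0,0,0,40,-29,-21,2,0,0,0,40,-30,-21,3,0,0,0,40,0,0,0,0,0,-4.3,40,0,0,0,0,0,-4.3,40,0,0,0,0,0,-4.2,40,0,0,0,0,0,0,40,0,0,0,0,0,0,40,0,0,0,0,0,0,40,0,0,0,0,0,0,40]'
python3 - <<'E'
from h import *
s=read_state();print(s['t'],s['ee_pos'],s['tcp_rot'],s['wrist_force']);p=camera_params('wrist');np.save('w1.npy',p,allow_pickle=True)
a=grab_frame('wrist');cv2.imwrite('pics/w1.png',a);cv2.imwrite('pics/w1b.png',cv2.resize(a,(800,600),interpolation=cv2.INTER_CUBIC))
E
```

```text
t: 1.4
ee_pos: [0.4519, 0.0811, 0.2282]
tcp_rot: [3.141, 0.0, 2.811]
wrist_force: [0.2, 0.7, 0.1]
finger_gap: 0.707
grip_force: 0.0
t: 2.65
ee_pos: [0.5142, -0.0052, 0.2213]
tcp_rot: [-3.142, 0.0, 3.034]
wrist_force: [-0.3, -0.1, -0.1]
finger_gap: 0.467
grip_force: 0.0
2.65 [ 0.5141717  -0.00524501  0.22129909] [-3.14157725e+00  3.73169342e-05  3.03399755e+00] [-0.3469966  -0.14445229 -0.1387462 ]
```

View pics/w1b.png

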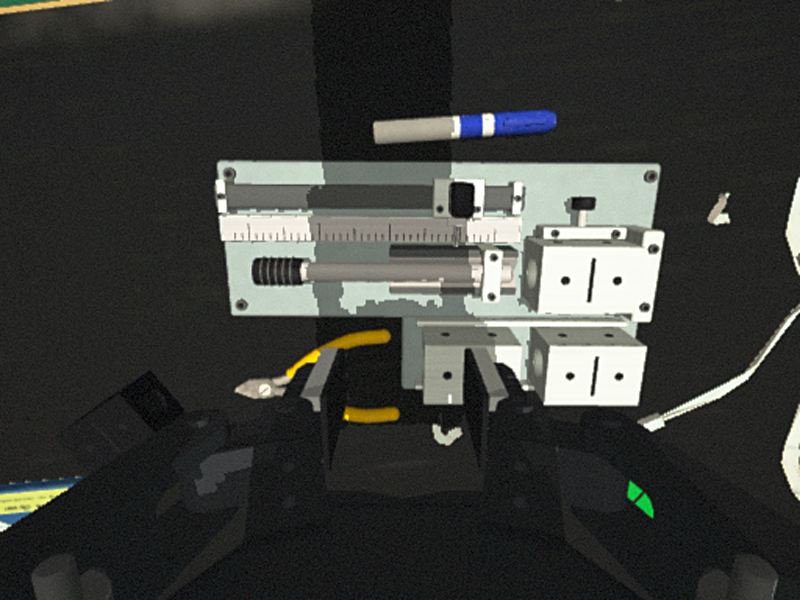

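Wrist view (800 px): plate corners at (219,162), (660,165), (233,316); grip outer end at (252,271); pointer blade at (459,234); tab top at (462,199). Next I'll refit the pose.

```bash
python3 - <<'E'
from h import *
p=np.load('w1.npy',allow_pickle=True).item()
px=np.array([(219,162),(660,165),(233,316),(252,271),(302,271),(459,234),(462,199),(537,240),(537,312)])/1.5625
def M(v):
    y0,d,q=v[3:6]
    return [(-.225,y0,.012),(.095,y0,.012),(-.225,y0-.117,.012),(d-.18,0,.038),(d-.147,0,.038),(-.05-q,.0175,.03),(-.05-q,.051,.0665),(0,.022,.06),(0,-.022,.06)]
r=lambda v:(proj('wrist',g2w(v,M(v)),p)-px).ravel()
o=least_squares(r,[.524,.084,1.463,.074,-.016,.005],loss='soft_l1');v=o.x
print(v.round(4),np.degrees(v[2]),o.cost);print((r(v).reshape(-1,2)*1.56).round(1))
np.save('g.npy',v)
def tool(P):
    s=read_state();from scipy.spatial.transform import Rotation as R
    return (R.from_euler('xyz',s['tcp_rot']).inv().apply(g2w(v,P)-s['ee_pos'])*1000).round(1)
print(tool([(v[4]-.18,0,.038),(-.05-v[5],.051,.0665),(0,0,0)]))
E
```

```text
[ 0.5229  0.0841  1.4591  0.0729 -0.0142  0.0024] 83.60006198925805 19.496653500417246
[[-5.4  0.2]
 [ 1.5 -0.9]
 [-3.6  2.2]
 [ 1.4 -1. ]
 [-1.4 -0.8]
 [-3.5 10.2]
 [ 2.  -0.3]
 [ 5.6  4.7]
 [ 0.1 -1.7]]
[[   1.8 -104.4  183.3]
 [  52.2   37.6  154.8]
 [   1.    89.8  221.3]]
```

```bash
python3 -m inch '[2,-46,0,0,0,0,0,0,-46,0,0,0,0,0,0,-46,0,0,0,0,0,0,0,40,0,0,0,0,0,0,40,0,0,0,0,0,0,40,0,0,0,0,0,0,30,0,0,0,0,0,0,20,0,0,0,0,0,0,10,0,0,0,0,0,0,0,0,0,0,0]'
python3 - <<'E'
from h import *
s=read_state();print(s['t'],s['ee_pos'],s['wrist_force']);p=camera_params('wrist')
a=grab_frame('wrist');cv2.imwrite('pics/w2b.png',cv2.resize(a,(640,480)))
E
```

```text
t: 3.95
ee_pos: [0.4971, -0.1422, 0.0409]
tcp_rot: [3.141, -0.001, 3.034]
wrist_force: [-0.4, 0.2, 0.1]
finger_gap: -0.001
grip_force: 0.0
3.95 [ 0.49710765 -0.14216765  0.04086384] [-0.40155758  0.15691007  0.10126628]
```

View pics/w2b.png

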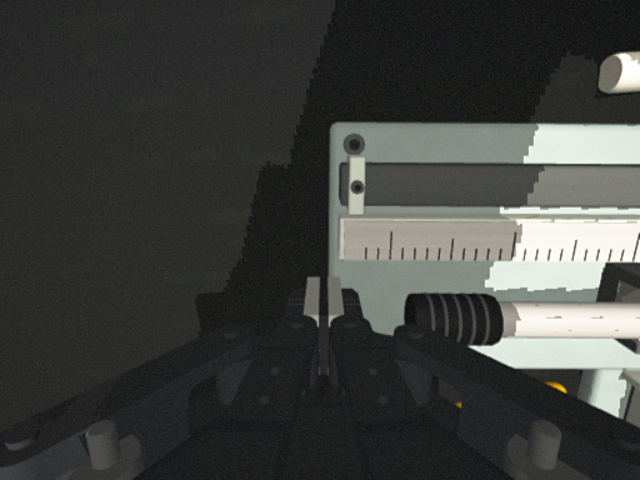

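```bash
python3 -m inch '[0,5,0,0,0,0,0,0,5,0,0,0,0,0,0,5,0,0,0,0,0,0,5,0,0,0,0,0,0,5,0,0,0,0,0,0,5,0,0,0,0,0,0,5,0,0,0,0,0,0,5,0,0,0,0,0,0,5,0,0,0,0,0,0,5,0,0,0,0,0]'
python3 -m inch '[0,1,0,0,0,0,0,0,1,0,0,0,0,0,0,1,0,0,0,0,0,0,1,0,0,0,0,0,0,0,0,0,0,0,0,0,0,0,0,0,0,0,0,0,0,0,0,0,0,0,0,0,0,0,0,0,0,0,0,0,0,0,0,0,0,0,0,0,0,0]'
python3 - <<'E'
from h import *
s=read_state();print(s['ee_pos'],s['wrist_force'])
cv2.imwrite('pics/w3b.png',cv2.resize(grab_frame('wrist'),(640,480)))
E
```

```text
t: 5.25
ee_pos: [0.5029, -0.0923, 0.0413]
tcp_rot: [-3.141, 0.0, 3.034]
wrist_force: [0.1, -2.3, 0.8]
finger_gap: -0.001
grip_force: 0.8
t: 6.5
ee_pos: [0.5032, -0.0886, 0.0413]
tcp_rot: [3.142, 0.0, 3.034]
wrist_force: [0.6, -0.9, 1.0]
finger_gap: -0.001
grip_force: 0.6
[ 0.50319809 -0.08858379  0.04127792] [ 0.5518333  -0.89357704  0.98526271]
```

View pics/w3b.png

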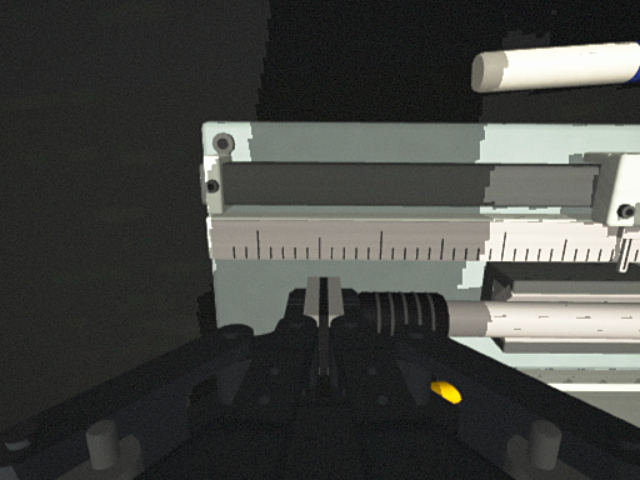

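The rod grip now touches the closed fingers and moves with them at about 1–2 N. I'll creep on in short steps.

```bash
python3 -m inch '[0,1,0,0,0,0,0,0,1,0,0,0,0,0,0,1,0,0,0,0,0,0,1,0,0,0,0,0,0,1,0,0,0,0,0,0,0,0,0,0,0,0,0,0,0,0,0,0,0,0,0,0,0,0,0,0,0,0,0,0,0,0,0,0,0,0,0,0,0,0]'
```

```text
t: 7.8
ee_pos: [0.5034, -0.0834, 0.0411]
tcp_rot: [3.141, -0.001, 3.034]
wrist_force: [0.2, -0.8, 0.4]
finger_gap: 0.001
grip_force: 0.0
```

```bash
python3 -m inch '[0,0.5,0,0,0,0,0,0,0.5,0,0,0,0,0,0,0.5,0,0,0,0,0,0,0.5,0,0,0,0,0,0,0.5,0,0,0,0,0,0,0.5,0,0,0,0,0,0,0.5,0,0,0,0,0,0,0.5,0,0,0,0,0,0,0.5,0,0,0,0,0,0,0.5,0,0,0,0,0]'
```

```text
t: 9.05
ee_pos: [0.5043, -0.0786, 0.0413]
tcp_rot: [-3.142, -0.0, 3.034]
wrist_force: [-0.6, -0.8, -0.1]
finger_gap: 0.003
grip_force: 0.5
```

```bash
python3 -m inch '[0,0.6,0,0,0,0,0,0,0.6,0,0,0,0,0,0,0.6,0,0,0,0,0,0,0.6,0,0,0,0,0,0,0.6,0,0,0,0,0,0,0.6,0,0,0,0,0,0,0.6,0,0,0,0,0,0,0.6,0,0,0,0,0,0,0.6,0,0,0,0,0,0,0.6,0,0,0,0,0]'
```

```text
t: 10.3
ee_pos: [0.5049, -0.0727, 0.0413]
tcp_rot: [-3.142, 0.0, 3.034]
wrist_force: [0.0, 0.2, -0.5]
finger_gap: -0.005
grip_force: 0.5
```

```bash
python3 -m inch '[0,0.6,0,0,0,0,0,0,0.6,0,0,0,0,0,0,0.6,0,0,0,0,0,0,0.6,0,0,0,0,0,0,0.6,0,0,0,0,0,0,0.6,0,0,0,0,0,0,0.6,0,0,0,0,0,0,0.6,0,0,0,0,0,0,0.6,0,0,0,0,0,0,0.6,0,0,0,0,0]'
```

```text
t: 11.55
ee_pos: [0.5055, -0.0694, 0.0415]
tcp_rot: [-3.137, 0.0, 3.037]
wrist_force: [-2.4, -13.5, 0.5]
finger_gap: -0.005
grip_force: 6.9
```

```bash
python3 -m inch '[0,0.5,0,0,0,0,0,0,0.5,0,0,0,0,0,0,0.5,0,0,0,0,0,0,0,0,0,0,0,0,0,0,0,0,0,0,0,0,0,0,0,0,0,0,0,0,0,0,0,0,0,0,0,0,0,0,0,0,0,0,0,0,0,0,0,0,0,0,0,0,0,0]'
python3 - <<'E'
from h import *
v=np.load('g.npy');s=read_state();print(s['wrist_force'],s['ee_pos'])
e=s['ee_pos'][:2]-v[:2];c,sn=np.cos(v[2]),np.sin(v[2]);print('tool in gauge',e@[c,sn]*1e3,e@[-sn,c]*1e3)
E
```

```text
t: 12.8
ee_pos: [0.5056, -0.0692, 0.0416]
tcp_rot: [-3.135, 0.001, 3.037]
wrist_force: [-2.9, -16.2, 0.7]
finger_gap: -0.001
grip_force: 8.7
[ -2.85277819 -16.16350485   0.69517614] [ 0.50562857 -0.06922862  0.04157494]
tool in gauge -154.31470567375226 0.02961725971776549
```

Hard stop: the force rose to 16 N with no further travel, so the rod has bottomed. I'll back off, rise and look from straight above the rod end.

```bash
python3 -m inch '[0,-10,0,0,0,0,0,0,-15,0,0,0,0,0,0,0,-50,0,0,0,0,0,0,-60,0,0,0,0,0,20,-50,0,0,0,40,0,21,0,0,0,0,40,0,0,0,0,0,0,40,0,0,0,0,0,0,40,0,0,0,0,0,0,40,0,0,0,0,0,0,40]'
python3 - <<'E'
from h import *
s=read_state();print(s['t'],s['ee_pos'],s['tcp_rot'],s['wrist_force'])
np.save('w4.npy',camera_params('wrist'),allow_pickle=True);a=grab_frame('wrist');cv2.imwrite('pics/w4.png',a)
cv2.imwrite('pics/w4b.png',cv2.resize(a[80:230,180:380],None,fx=4,fy=4,interpolation=cv2.INTER_CUBIC))
E
```

```text
t: 14.05
ee_pos: [0.507, -0.0498, 0.2005]
tcp_rot: [3.142, -0.001, 3.033]
wrist_force: [0.2, -0.2, 0.7]
finger_gap: 0.465
grip_force: 0.0
14.05 [ 0.50699834 -0.04976464  0.20051112] [ 3.14152863e+00 -1.47657695e-03  3.03347043e+00] [ 0.21818205 -0.15695976  0.71952039]
```

View pics/w4b.png

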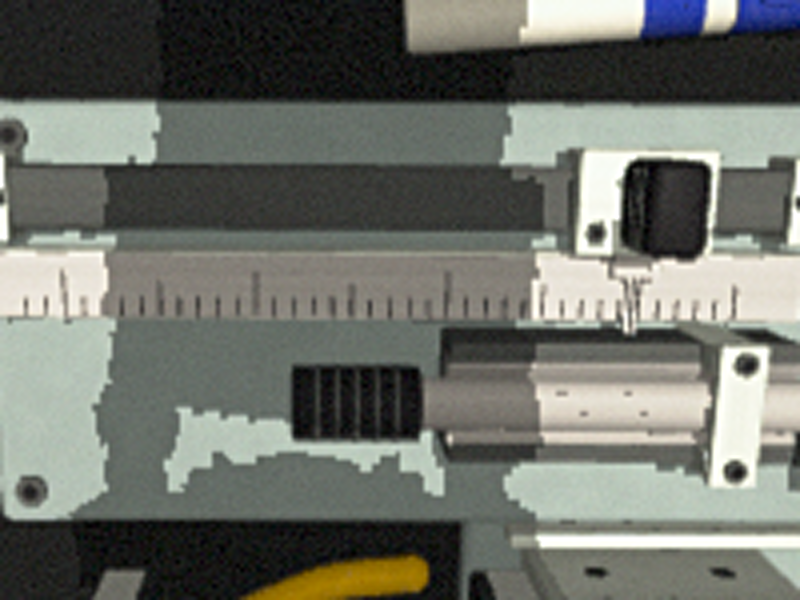

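Crop of the wrist view: the grip's outer end is at column 291, the pointer blade at column 628 and the tab top's centre near (673,208). I'll convert these to tool axes.

```bash
cat >> h.py <<'E'
from scipy.spatial.transform import Rotation as R
def back(p,u,z):
    f=192/np.tan(np.radians(p['fov_y']/2));Rm=cv2.Rodrigues(p['rvec'])[0]
    d=Rm.T@np.array([(u[0]-p['cx'])/f,(u[1]-p['cy'])/f,1]);c=-Rm.T@p['tvec']
    return c+d*(z-c[2])/d[2]
def tl(P):
    s=read_state();return (R.from_euler('xyz',s['tcp_rot']).inv().apply(P-s['ee_pos'])*1000).round(1)
E
python3 - <<'E'
from h import *
p=np.load('w4.npy',allow_pickle=True).item()
for n,u,z in(('end',(291,403),.047),('ptr',(628,320),.03),('tab',(673,208),.0665)): print(n,tl(back(p,(180+u[0]/4,80+u[1]/4),z)))
E
```

```text
end [  0.2  -4.8 153.7]
ptr [ 18.2  82.3 170.7]
tab [ 49.3  80.5 134.2]
```

```bash
python3 -m inch '[25,40,0,0,0,0,36,25,41,0,0,0,0,36,0,0,50,0,0,0,36,0,0,50,0,0,0,36,0,0,25,0,0,0,36,0,0,14,0,0,0,36,0,0,0,0,0,0,0,0,0,0,0,0,0,0,0,0,0,0,0,0,0,0,0,0,0,0,0,0]' 20
python3 - <<'E'
from h import *
s=read_state();print(s['wrist_force'],s['joints'])
cv2.imwrite('pics/w5b.png',cv2.resize(grab_frame('wrist'),(640,480)))
E
```

```text
t: 15.35
ee_pos: [0.4666, 0.0364, 0.0624]
tcp_rot: [-3.142, 0.001, 3.034]
wrist_force: [1.1, -0.5, -8.8]
finger_gap: 0.155
grip_force: 25.3
[ 1.09794947 -0.52410494 -8.83282012] [-1.50942456e-02  2.89894913e-01  2.11168443e+00 -1.63003037e-04
  7.39204959e-01 -1.47804420e+00]
```

View pics/w5b.png

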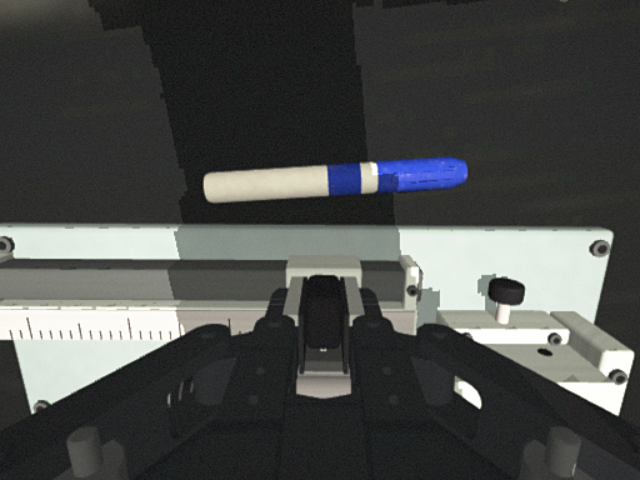

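```bash
python3 -m inch '[0,-5,0,0,0,0,0,0,-10,0,0,0,0,0,0,-10,0,0,0,0,0,0,-10,0,0,0,0,0,0,-10,0,0,0,0,0,0,-10,0,0,0,0,0,0,-10,0,0,0,0,0,0,-10,0,0,0,0,0,0,-7.5,0,0,0,0,0,0,-3,0,0,0,0,0]'
python3 -m inch '[0,0,0,0,0,0,0,0,0,0,0,0,0,0,0,0,0,0,0,0,36,0,0,0,0,0,0,36,0,0,0,0,0,0,36,0,0,0,0,0,0,36,0,0,-40,0,0,0,36,0,0,-60,0,0,0,36,-20,0,-40,0,0,0,36,-30,0,0,0,0,0,36]'
python3 - <<'E'
from h import *
s=read_state();print(s['t'],s['ee_pos'],s['wrist_force'])
np.save('w6.npy',camera_params('wrist'),allow_pickle=True);a=grab_frame('wrist');cv2.imwrite('pics/w6.png',a)
cv2.imwrite('pics/w6b.png',cv2.resize(a[100:220,200:340],None,fx=5,fy=5,interpolation=cv2.INTER_CUBIC))
E
```

```text
t: 16.65
ee_pos: [0.4568, -0.0489, 0.0624]
tcp_rot: [-3.142, -0.001, 3.034]
wrist_force: [-1.6, 2.4, -1.4]
finger_gap: 0.156
grip_force: 26.3
t: 17.9
ee_pos: [0.5103, -0.0543, 0.2071]
tcp_rot: [-3.141, 0.01, 3.034]
wrist_force: [0.4, 0.0, 0.1]
finger_gap: 0.42
grip_force: 0.0
17.9 [ 0.51030865 -0.05433239  0.20706304] [0.43831644 0.03931636 0.12607601]
```

View pics/w6b.png

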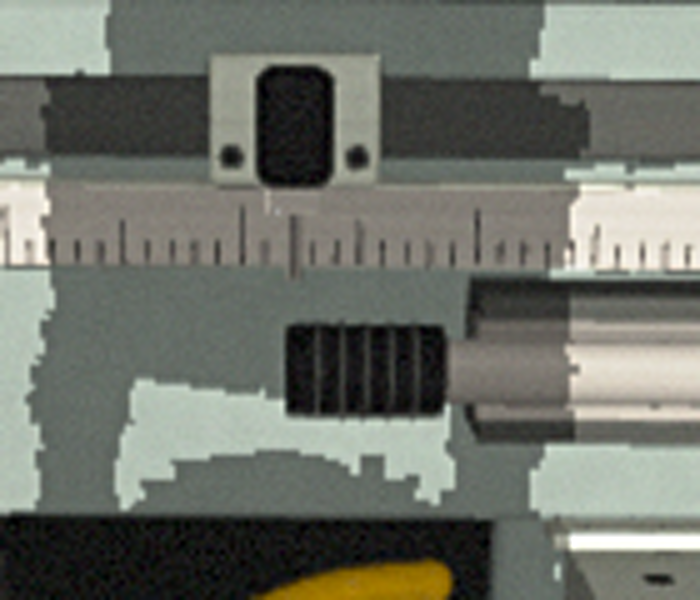

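Crop: the blade is at about column 294 and the grip's outer end at about column 286, so the pointer is roughly 1.5 mm short. I'll get subpixel edges to pin that down.

```bash
python3 - <<'E'
from h import *
p=np.load('w6.npy',allow_pickle=True).item();g=cv2.imread('pics/w6.png').mean(2)
print('rod',[g[r0:r0+4,250:264].mean(0).round(0).tolist() for r0 in (167,172,177)])
print('ptr',[g[r0:r0+2,252:266].mean(0).round(0).tolist() for r0 in (145,148,150,153)])
E
```

```text
rod [[104.0, 102.0, 103.0, 103.0, 106.0, 108.0, 106.0, 31.0, 14.0, 15.0, 11.0, 22.0, 27.0, 55.0], [104.0, 105.0, 102.0, 103.0, 104.0, 109.0, 113.0, 29.0, 16.0, 25.0, 26.0, 20.0, 26.0, 63.0], [152.0, 151.0, 175.0, 134.0, 128.0, 133.0, 137.0, 40.0, 12.0, 14.0, 22.0, 22.0, 26.0, 56.0]]
ptr [[126.0, 128.0, 126.0, 124.0, 129.0, 122.0, 76.0, 96.0, 113.0, 128.0, 124.0, 126.0, 123.0, 125.0], [101.0, 100.0, 126.0, 129.0, 125.0, 123.0, 77.0, 96.0, 116.0, 126.0, 91.0, 124.0, 126.0, 128.0], [103.0, 102.0, 130.0, 133.0, 130.0, 124.0, 76.0, 97.0, 119.0, 128.0, 81.0, 128.0, 132.0, 130.0], [102.0, 108.0, 108.0, 105.0, 108.0, 116.0, 74.0, 96.0, 97.0, 109.0, 108.0, 107.0, 110.0, 110.0]]
```

```bash
python3 - <<'E'
from h import *
p=np.load('w6.npy',allow_pickle=True).item();v=np.load('g.npy')
for yaw in (1.4591,1.4632):
  x=np.array([np.cos(yaw),np.sin(yaw),0])
  e=back(p,(256.7,173),.046)@x;q=back(p,(259.0,152),.03)@x;print((q-e)*1e3)
Rm=cv2.Rodrigues(p['rvec'])[0];print(Rm[2],Rm.T[:,0])
s=read_state();print(s['ee_pos'],s['tcp_rot'],tl(back(p,(259,152),.03)), tl(back(p,(200+295/5-.4,100+125/5-.4),.0665)))
E
```

```text
2.25954334960122
2.3375750179151558
[ 0.26705048 -0.0294159  -0.96323348] [ 1.07085942e-01  9.94249539e-01 -6.74176339e-04]
[ 0.51347548 -0.05483811  0.20590371] [-3.14084509  0.01217047  3.03406672] [ 29.1   1.6 175.6] [ 58.8   1.2 138.7]
```

```bash
python3 -m inch '[30,0,0,0,0,0,36,20,0,40,0,0,0,36,0,0,50,0,0,0,36,0,0,36,0,0,0,36,0,0,14,0,0,0,36,0,0,0,0,0,0,0,0,0,0,0,0,0,0,0,0,0,0,0,0,0,0,0,0,0,0,0,0,0,0,0,0,0,0,0]' 20
python3 -m inch '[0,-0.6,0,0,0,0,0,0,-0.6,0,0,0,0,0,0,-0.6,0,0,0,0,0,0,-0.5,0,0,0,0,0,0,0,0,0,0,0,0,0,0,0,0,0,0,0,0,0,0,0,0,0,36,0,0,0,0,0,0,36,0,0,0,0,0,0,36,0,0,0,0,0,0,36]'
python3 -m inch '[0,0,0,0,0,0,36,0,0,-40,0,0,0,36,0,0,-60,0,0,0,36,-20,0,-40,0,0,0,36,-30,0,0,0,0,0,36,0,0,0,0,0,0,36,0,0,0,0,0,0,36,0,0,0,0,0,0,36,0,0,0,0,0,0,36,0,0,0,0,0,0,36]'
python3 - <<'E'
from h import *
s=read_state();p=camera_params('wrist');a=grab_frame('wrist');cv2.imwrite('pics/w7.png',a)
cv2.imwrite('pics/w7b.png',cv2.resize(a,(800,600),interpolation=cv2.INTER_CUBIC));np.save('w7.npy',p,allow_pickle=True);g=a.mean(2)
print('rod',[g[r0:r0+4,250:266].mean(0).round(0).tolist() for r0 in (167,172,177)])
print('ptr',[g[r0:r0+2,250:266].mean(0).round(0).tolist() for r0 in (145,148,150,153)])
E
```

```text
t: 19.2
ee_pos: [0.4574, -0.0485, 0.0625]
tcp_rot: [-3.142, 0.0, 3.034]
wrist_force: [0.7, -0.7, -7.5]
finger_gap: 0.153
grip_force: 25.5
t: 20.45
ee_pos: [0.4573, -0.0508, 0.0625]
tcp_rot: [-3.141, 0.001, 3.034]
wrist_force: [-0.2, -0.5, 0.7]
finger_gap: 0.424
grip_force: 0.0
t: 21.7
ee_pos: [0.5063, -0.056, 0.2021]
tcp_rot: [3.142, -0.001, 3.034]
wrist_force: [-0.1, -0.7, -0.2]
finger_gap: 0.422
grip_force: 0.0
rod [[103.0, 104.0, 105.0, 104.0, 105.0, 106.0, 107.0, 107.0, 106.0, 105.0, 107.0, 108.0, 106.0, 106.0, 106.0, 102.0], [106.0, 105.0, 105.0, 104.0, 106.0, 108.0, 106.0, 106.0, 112.0, 34.0, 10.0, 18.0, 21.0, 15.0, 24.0, 53.0], [105.0, 107.0, 105.0, 105.0, 105.0, 105.0, 107.0, 110.0, 113.0, 33.0, 17.0, 22.0, 27.0, 28.0, 25.0, 59.0]]
ptr [[129.0, 130.0, 129.0, 134.0, 131.0, 133.0, 133.0, 135.0, 131.0, 133.0, 135.0, 132.0, 133.0, 134.0, 126.0, 126.0], [105.0, 128.0, 129.0, 129.0, 126.0, 123.0, 129.0, 148.0, 123.0, 116.0, 125.0, 135.0, 137.0, 135.0, 134.0, 128.0], [102.0, 130.0, 132.0, 129.0, 128.0, 129.0, 131.0, 125.0, 74.0, 98.0, 116.0, 131.0, 130.0, 128.0, 129.0, 130.0], [101.0, 129.0, 129.0, 131.0, 113.0, 114.0, 131.0, 126.0, 76.0, 97.0, 116.0, 132.0, 130.0, 132.0, 101.0, 128.0]]
```

View pics/w7b.png

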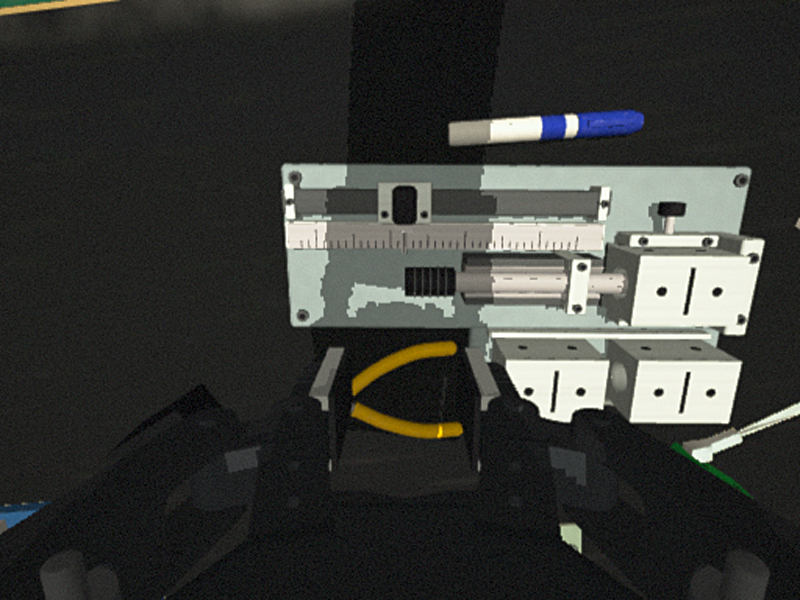

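In the last view the rod's end face is at column 258.7 and the blade centre at 259.0, so they agree within about 0.3 mm. The blocks have not moved and the gripper is clear.

```bash
python3 -c "
from workcell import *
print(job_done())"
```

```text
the job is handed in; nothing more can be done
None
```

The rod is bottomed in the nest block's bore and the index pointer lines up with the rod's outer end face to within about 0.3 mm by camera; the ledge blocks were not touched, and the job was handed in at about 22 s of the 54 s allowed.

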